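# Hang the guard flap back on the test bay

### The arm

A 6-joint arm with a two-finger parallel gripper is mounted at the origin on a cart in front of the work surface, level with it; the furniture and walls round the work are solid. World frame = base frame: x ahead of the robot, y to its left, z up, the work surface at z = 0. Lengths are in mm, angles in degrees, forces in N, time in s.
With the tool pointing down it reaches from about 300 to 850 mm from the base axis. Payload 4.2 kg.
Tool frame: the origin (TCP) lies midway between the tips of the shut fingers; the grasp point (between the pads) lies 19 mm behind it; x points along the fingers, y is the direction in which the jaws open and shut, and the axes are right-handed (so a half turn about x gives the same grasp; the last joint's range is limited). The gripper opens to 91 mm and grips with 3 to 60 N. Pads are 32 mm wide; open, the fingers measure 118 mm over their backs; the gripper's body (76 mm by 178 mm) begins 60 mm behind the grasp point.
Start: joints at [-70.245, 18.312, 89.639, -0, 72.044, -1.146], TCP at [205.143, -537.178, 213.976] pointing down, gripper open.
Joint ranges: [-177.97, 177.97], [-48.28, 115.42], [12.27, 149.76], [-77.06, 257.06], [2.81, 150.46], [-146.56, 146.56]. Speed limits (degrees/s): [147.25, 147.25, 180, 180, 180, 180].

### API

Orientations are given as [roll, pitch, yaw] about the fixed x, y, z axes, in that order (R = Rz(yaw) Ry(pitch) Rx(roll)).
In Python, from workcell import env gives the robot as it stands.
- The arm moves only by the shell command python3 -m handwheel 'ROWS' [FORCE]. ROWS is text: rows parted by semicolons, each of 7 numbers parted by spaces: the turn, a rotation vector about the tool's x, y, z in degrees, then the shift along the tool's x, y, z in m, then the finger opening in m, from 0 to 0.0912. In form: rx ry rz x y z grip; .... A call has 1 to 12 rows; each row is the pose to reach, as a shift and turn from the pose commanded when the call began, along the tool's axes at that moment; what a row does not reach only later rows make up. A row lasts 1/12 s, in which the tool goes at most 41.7 mm and 7.16 degrees, less where a joint would pass 70% of its speed; a pose out of reach is approached as far as the arm can. A call with a gripper value outside its range is refused whole. The fingers move at their own pace and stop on an object; FORCE is the grip in N (left out, the last holds). Time passes only in rows, so rows that repeat a pose let the fingers close. It gives the time, the measured TCP pose, the force and the opening at its end, in the units of the state.
- env.state(): the state, without advancing time (a new reading comes with each control period).
- env.grab_frame(name): name is "scene" or "top" or "wrist"; returns the picture (384x512x3 uint8, red, green, blue); there is no depth.
- env.get_calibration(name): a dict with "mtx" (3x3 intrinsics, pixels), "k1" (the pictures are not rectified: a ray, as slopes to the right and down, at radius r is drawn at 1 + k1 r^2 times it, then the intrinsics apply), "T" (4x4, takes a point from camera to world coordinates); the wrist camera has in their place "hand_eye" (4x4, takes a point from camera to tool coordinates, whose origin is the TCP and whose axes are the tool frame's). Camera axes: x right, y up, looking along -z (the intrinsics and any distortion apply to the point x, -y, -z); pixel columns grow to the right and rows downward; lengths in mm; the calibration is good to about 2 mm. A picture is of the moment at which its call begins: read the wrist's pose just before it. get_calibration takes no time and is no camera call.
- env.job_done(): hands the job in, once; it reports no verdict.
The state is a dict: "time_s": time; "qpos": joint angles; "qvel": joint speeds; "effort": joint torques, N m; "ee_pos": TCP position; "ee_rot": TCP orientation; "force": force on the tool from outside, world axes, zero at the start; "torque": the same for the moment, N m; "gripper_width": finger opening in mm.
Only numpy, scipy, OpenCV 4.12 (cv2) and the standard library are available. Lean on these libraries where they do the work, as an engineer would, in place of code of your own. Each camera call takes 0.05 s, during which the arm holds its last target. There are 200 camera calls.

### The job

Take the yellow guard flap, the panel with two steel hinge knuckles, out of the black rack by the tab on its top and hang it on the blue test bay: lower it upright so that both knuckles drop over the bay's two hinge pins together, then let go so that it hangs straight down across the open front. Leave the grey blank panel standing in the rack.

Things in the scene. Friction and masses are not known exactly. Their poses are not given: they have to be found in the camera images.
- flap: Yellow guard flap, 0.16 kg, upright in a rack slot. Origin: mid knuckle line, 76 above foot (mm). z up, y width, x thickness; symmetric front/back. Sheet 92 wide, foot 12 thick. Header 156 wide, z 4 to 16. Under its ends (y +-70, 16 wide) steel inverted-V knuckles: mouth 32 wide at z -20, roof 14 wide at z 4. Black grip tab, mid top: 40 (y) x 12 (x), top z 68; pinch the 12 at z 46. Hangs upright.
- blank: Grey blank panel, same height and tab shape (grey) but without knuckles, 92 mm wide: leave it. It stands in the rack's other slot, 90 mm in front of or behind the flap. Origin 76 mm above its foot, axes as for the flap, tab top at z = 68 mm.
- bay: Blue test bay, fixed, open in front and on top, 102 deep, 204 wide (mm), black adapter inside. Origin: on the bench under the middle of the hinge line. x front to back, y along hinge line, z up. Two steel pins 8 thick on the line x 0, z 90, from the posts (y +-90, 102 high) inward to y +-58. Flap home: its origin at z 90 on this line, y axes parallel, 12 play each way in y. Walls 76 high behind the posts.
- rack: Black rack fixed to the bench, 136 mm (x) by 110 mm (y). Origin: underside centre. Two slots along its y at x = -45 and +45 mm, 17 mm wide, walls 52 mm high and 70 mm long, slot floor 10 mm above the bench; lift a panel 50 mm to clear the walls.

How it is judged (in metres and radians):
At the end, for the whole second after the job is handed in: Flap on both pins: origin within 8 mm of the hinge line front to back, 16 mm of its middle, 6 mm below to 5 mm above the pins' axis; y axis within 0.12 rad of the line (either way round), within 0.2 rad of upright, at rest. Blank upright (0.25 rad), within 30 mm of its start (x of flap in the frame of bay between -0.008 and 0.008 m and y of flap in the frame of bay between -0.016 and 0.016 m and z of flap in the frame of bay between 0.084 and 0.095 m and angle between the y axis of flap and the y axis of bay, either way round below 0.12 rad and angle between flap's own z axis and vertical below 0.2 rad and linear speed of flap below 0.05 m/s and angular speed of flap below 0.5 rad/s and angle between blank's own z axis and vertical below 0.25 rad and distance of blank from where it was at the start of the episode below 0.03 m); the robot touches nothing.
It fails at once if the grey blank panel is knocked over or taken out of the rack (distance of blank from where it was at the start of the episode above 0.03 m or angle between blank's own z axis and vertical above 0.25 rad).
It also fails if it takes over 43 s, if anything falls off the work surface, if the arm or the gripper's body presses on something with over 40 N, if the wrist force passes 120 N, or if a joint passes its speed limit or range.

## Working session

There is one attempt and no reset: what is moved stays moved. The work goes in short steps, Python scripts to look and compute and a shell command to move; the robot and the scene stay as the last step left them, time stands still between calls to the robot, and variables do not carry over. Pictures are saved under pics/ and viewed, on a budget of 10 in all, crops included, one or two more only if the job needs it, and the job is handed in when it is done.

```bash
mkdir -p pics; ls
python3 - <<'E'
from workcell import env
import cv2,numpy as np
s=env.state();print({k:np.round(v,3) for k,v in s.items()})
ims=[]
for n in("scene","top"):
    im=env.grab_frame(n);cv2.imwrite(f"pics/{n}_raw.png",im[...,::-1]);ims.append(im)
    c=env.get_calibration(n);print(n,{k:np.round(v,3).tolist() for k,v in c.items()})
print({k:np.round(v,3).tolist() for k,v in env.get_calibration("wrist").items()})
E
```

```text
pics
{'time_s': np.float64(0.0), 'qpos': array([-7.0245e+01,  1.8350e+01,  8.9705e+01,  1.0000e-03,  7.2044e+01,
       -1.1470e+00]), 'qvel': array([ 0.066,  0.075,  0.024, -0.008, -0.029,  0.013]), 'effort': array([-1.0000e-03, -4.1246e+01, -2.3198e+01,  7.3000e-02,  4.6000e-02,
       -0.0000e+00]), 'ee_pos': array([ 204.971, -536.691,  213.141]), 'ee_rot': array([-91.461,  89.9  , 109.44 ]), 'force': array([-0.528,  0.161,  0.558]), 'torque': array([-0.022,  0.072,  0.01 ]), 'gripper_width': np.float64(91.174)}
scene {'mtx': [[399.984, 0.0, 254.633], [0.0, 399.984, 184.275], [0.0, 0.0, 1.0]], 'k1': -0.113, 'T': [[-0.816, 0.28, -0.505, 64.78], [-0.578, -0.403, 0.71, 518.002], [-0.004, 0.871, 0.491, 496.044], [0.0, 0.0, 0.0, 1.0]]}
top {'mtx': [[361.199, 0.0, 261.352], [0.0, 361.199, 190.023], [0.0, 0.0, 1.0]], 'k1': -0.033, 'T': [[0.015, 0.989, -0.147, 376.47], [-1.0, 0.014, -0.006, -93.034], [-0.004, 0.147, 0.989, 930.225], [0.0, 0.0, 0.0, 1.0]]}
{'mtx': [[311.901, 0.0, 254.129], [0.0, 311.901, 196.199], [0.0, 0.0, 1.0]], 'k1': -0.071, 'hand_eye': [[0.001, 0.272, -0.962, -171.548], [1.0, -0.0, 0.001, 0.021], [0.0, -0.962, -0.272, -76.63], [0.0, 0.0, 0.0, 1.0]]}
```

View pics/top_raw.png

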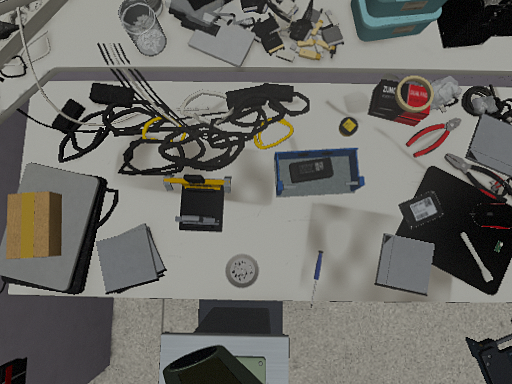

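View pics/scene_raw.png

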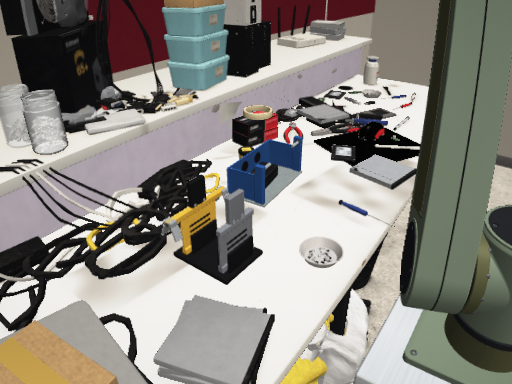

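The top view shows the flap header at about cols 165–231, row 184, with its tab near (195,180). The blank is at about (197,219), and the bay spans cols 275–363, rows 150–195, with its posts toward the robot. I'll enlarge both views.

Run:
```python
import cv2,numpy as np
t=cv2.imread("pics/top_raw.png");s=cv2.imread("pics/scene_raw.png")
a=cv2.resize(t[145:235,160:370],None,fx=3.8,fy=3.8,interpolation=cv2.INTER_CUBIC)
b=cv2.resize(s[130:285,160:310],None,fx=1.6,fy=1.6,interpolation=cv2.INTER_CUBIC)
o=np.zeros((a.shape[0]+b.shape[0],a.shape[1],3),np.uint8);o[:a.shape[0]]=a;o[a.shape[0]:,:b.shape[1]]=b
cv2.imwrite("pics/crop1.png",o);print(o.shape,a.shape)
hsv=cv2.cvtColor(t,cv2.COLOR_BGR2HSV)
m=cv2.inRange(hsv,(18,120,80),(35,255,255));m[:,:160]=0;m[:170]=0;m[200:]=0;m[:,240:]=0
print("yellow",cv2.minAreaRect(cv2.findNonZero(m)))
m=cv2.inRange(hsv,(100,130,40),(125,255,255));m[:140]=0;m[205:]=0;m[:,:265]=0;m[:,375:]=0
print("blue",cv2.minAreaRect(cv2.findNonZero(m)))
```

```text
(590, 798, 3) (342, 798, 3)
yellow ((196.38302612304688, 183.39251708984375), (65.0992431640625, 9.994061470031738), 1.9749338626861572)
blue ((319.19805908203125, 170.6649627685547), (42.046722412109375, 86.7922134399414), 86.90594482421875)
```

View pics/crop1.png

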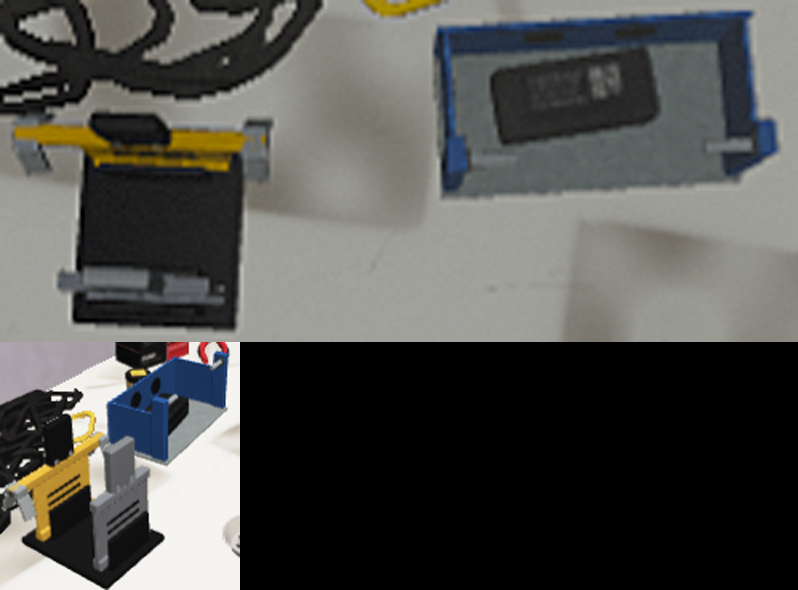

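The enlarged view (×3.8, offset 160,145) shows the header ends at crop (13,130) and (270,137), and the tab top at about (130,121). The bay pins run (470,160)–(517,158) and (707,148)–(752,145), and the bay front faces the robot. Next I'll cast rays onto the known heights.

```bash
cat > h.py <<'E'
import numpy as np,cv2
from workcell import env
from scipy.spatial.transform import Rotation as R
def toolT(s):
    T=np.eye(4);T[:3,:3]=R.from_euler('xyz',s['ee_rot'],degrees=True).as_matrix();T[:3,3]=s['ee_pos'];return T
def cast(name,px,z,T=None):
    c=env.get_calibration(name);T=np.array(c['T']) if T is None else T@np.array(c['hand_eye'])
    p=cv2.undistortPoints(np.array(px,float).reshape(-1,1,2),np.array(c['mtx']),np.array([c['k1'],0,0,0])).reshape(-1,2)
    d=np.c_[p[:,0],-p[:,1],-np.ones(len(p))]@T[:3,:3].T
    return T[:3,3]+d*((np.broadcast_to(z,len(p))-T[2,3])/d[:,2])[:,None]
E
python3 - <<'E'
from h import *
f=lambda c:np.array(c,float)/3.8+[160,145]
def show(n,c,z):
    p=cast("top",f(c),z);d=p[0]-p[-1];print(n,p.round(1).tolist(),"mid",((p[0]+p[-1])/2).round(1),"len",np.linalg.norm(d).round(1),"yaw",np.degrees(np.arctan2(-d[0],d[1])).round(2))
show("header top",[[13,130],[270,137]],102)
show("tab top",[[94,121],[168,123]],154)
show("pins",[[470,160],[517,158],[707,148],[752,145]],92)
show("posts",[[457,153],[765,136]],102)
show("blanktab",[[80,280],[165,280]],154)
show("blankheader",[[58,283],[225,295]],102)
show("rack",[[73,322],[235,328]],3)
print(toolT(env.state()).round(2))
E
```

```text
header top [[521.9, 141.0, 102.0], [519.7, -17.3, 102.0]] mid [520.8  61.8 102. ] len 158.4 yaw -0.78
tab top [[518.6, 79.7, 154.0], [518.1, 36.9, 154.0]] mid [518.4  58.3 154. ] len 42.8 yaw -0.78
pins [[508.8, -140.5, 92.0], [510.5, -169.5, 92.0], [518.4, -287.3, 92.0], [520.7, -315.3, 92.0]] mid [ 514.8 -227.9   92. ] len 175.3 yaw 3.91
posts [[511.4, -131.9, 102.0], [524.7, -320.8, 102.0]] mid [ 518.1 -226.4  102. ] len 189.4 yaw 4.03
blanktab [[427.0, 83.4, 154.0], [427.8, 35.2, 154.0]] mid [427.4  59.3 154. ] len 48.3 yaw 0.9
blankheader [[428.4, 108.5, 102.0], [422.7, 7.2, 102.0]] mid [425.6  57.9 102. ] len 101.5 yaw -3.19
rack [[408.5, 121.2, 3.0], [406.2, 11.7, 3.0]] mid [407.4  66.5   3. ] len 109.5 yaw -1.18
[[-0.0000e+00  3.6000e-01 -9.3000e-01  2.0499e+02]
 [ 0.0000e+00 -9.3000e-01 -3.6000e-01 -5.3672e+02]
 [-1.0000e+00 -0.0000e+00 -0.0000e+00  2.1322e+02]
 [ 0.0000e+00  0.0000e+00  0.0000e+00  1.0000e+00]]
```

```bash
cat >> h.py <<'E'
def rel(x,y,z,yaw):
    "rows values (tool rotvec deg, shift m) from the present pose to tool-down with jaws at yaw"
    A=np.eye(4);c,s=np.cos(np.radians(yaw)),np.sin(np.radians(yaw))
    A[:3,:3]=np.array([[0,c,s],[0,s,-c],[-1,0,0]]);A[:3,3]=x,y,z
    st=env.state();D=np.linalg.inv(toolT(st))@A
    print("t",st['time_s'].round(2),"pos",st['ee_pos'].round(1),"F",st['force'].round(1),"w",st['gripper_width'].round(1))
    print("rel",R.from_matrix(D[:3,:3]).as_rotvec(degrees=True).round(2),(D[:3,3]/1000).round(4))
E
M="-68.3 0 0 -0.046 -0.446 -0.507 0.0912"
python3 -m handwheel '-68.3 0 0 -0.046 -0.446 -0.507 0.0912;-68.3 0 0 -0.046 -0.446 -0.507 0.0912;-68.3 0 0 -0.046 -0.446 -0.507 0.0912;-68.3 0 0 -0.046 -0.446 -0.507 0.0912;-68.3 0 0 -0.046 -0.446 -0.507 0.0912;-68.3 0 0 -0.046 -0.446 -0.507 0.0912;-68.3 0 0 -0.046 -0.446 -0.507 0.0912;-68.3 0 0 -0.046 -0.446 -0.507 0.0912;-68.3 0 0 -0.046 -0.446 -0.507 0.0912;-68.3 0 0 -0.046 -0.446 -0.507 0.0912;-68.3 0 0 -0.046 -0.446 -0.507 0.0912;-68.3 0 0 -0.046 -0.446 -0.507 0.0912'
python3 -c "from h import *;rel(519.5,60,260,-.8)"
```

```text
time_s: 1.1
ee_pos: [437.7, -93.7, 248.0]
ee_rot: [-41.3, 90.0, -132.1]
force: [0.6, -1.2, -1.2]
gripper_width: 91.2Traceback (most recent call last):
  File "<string>", line 1, in <module>
    from h import *;rel(519.5,60,260,-.8)
                    ~~~^^^^^^^^^^^^^^^^^^
  File "h.py", line 16, in rel
    print("t",st['time_s'].round(2),"pos",st['ee_pos'].round(1),"F",st['force'].round(1),"w",st['gripper_width'].round(1))
              ^^^^^^^^^^^^^^^^^^
AttributeError: 'float' object has no attribute 'round'
```

```bash
sed -i "s/st\['time_s'\].round(2)/round(st['time_s'],2)/;s/st\['gripper_width'\].round(1)/round(float(st['gripper_width']),1)/" h.py
python3 -c "from h import *;rel(519.5,60,260,-.8)"
```

```text
t 1.1 pos [437.7 -93.7 248. ] F [ 0.6 -1.2 -1.2] w 91.2
rel [0.01 0.01 0.01] [-0.0121  0.0797 -0.1548]
```

```bash
python3 -m handwheel '0 0 0 -0.012 0.080 -0.155 0.0912;0 0 0 -0.012 0.080 -0.155 0.0912;0 0 0 -0.012 0.080 -0.155 0.0912;0 0 0 -0.012 0.080 -0.155 0.0912;0 0 0 -0.012 0.080 -0.155 0.0912;0 0 0 -0.012 0.080 -0.155 0.0912;0 0 0 -0.012 0.080 -0.155 0.0912'
python3 - <<'E'
from h import *
rel(519.5,60,260,-.8)
np.save("T1.npy",toolT(env.state()))
im=env.grab_frame("wrist");cv2.imwrite("pics/w1.png",im[...,::-1])
cv2.imwrite("pics/w1v.png",cv2.resize(im[...,::-1],None,fx=1.5,fy=1.5))
E
```

```text
time_s: 1.68
ee_pos: [519.0, 57.8, 259.2]
ee_rot: [-59.5, 89.9, -150.2]
force: [0.6, -0.4, -0.0]
gripper_width: 91.2
t 1.68 pos [519.   57.8 259.2] F [ 0.6 -0.4 -0. ] w 91.2
rel [0.06 0.07 0.11] [-0.0008  0.0004 -0.0022]
```

View pics/w1v.png

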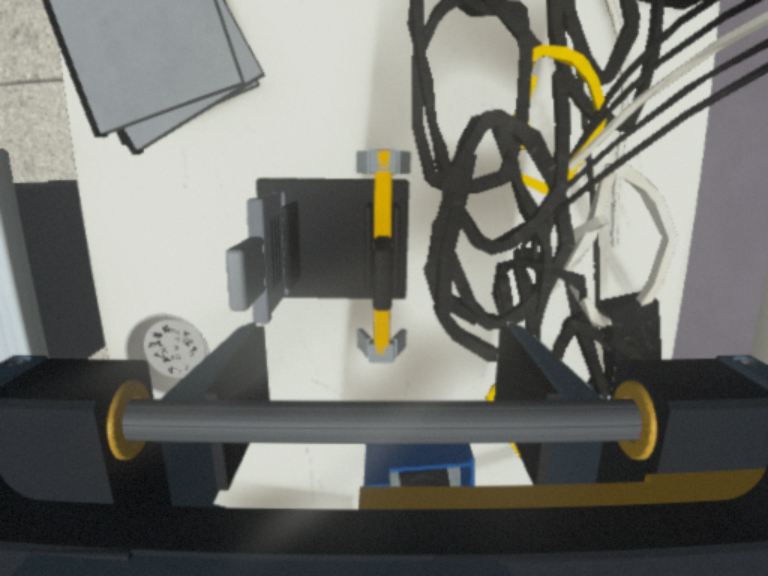

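The wrist view (×1.5) shows the header running (384,151)–(381,353), the tab top centred near (382,272), and the fingers straddling it. The blank is well clear on the left.

Run:
```python
from h import *
T=np.load("T1.npy")
p=cast("wrist",np.array([[384,151],[381.5,353]])/1.5,102,T);d=p[0]-p[1]
print(p.round(1),p.mean(0).round(1),np.linalg.norm(d),np.degrees(np.arctan2(-d[0],d[1])))
p=cast("wrist",np.array([[383,237],[381.5,309]])/1.5,154,T);print(p.round(1),p.mean(0).round(1),T[:3,3])
rel(519.2,61,117,-.8)
```

```text
[[521.3 142.5 102. ]
 [517.7  -4.4 102. ]] [519.5  69.1 102. ] 146.9142770177754 -1.4004151885170628
[[520.   91.9 154. ]
 [518.5  47.1 154. ]] [519.3  69.5 154. ] [519.02489701  57.8309198  259.23258162]
t 1.73 pos [518.8  57.1 259.4] F [ 0.5 -0.4 -0. ] w 91.1
rel [-0.02  0.06  0.09] [ 0.1424  0.0006 -0.004 ]
```

```bash
python3 -m handwheel '0 0 0 0.04 0 -0.006 0.06;0 0 0 0.08 0 -0.006 0.06;0 0 0 0.12 0 -0.006 0.05;0 0 0 0.14 0 -0.006 0.05;0 0 0 0.146 0 -0.006 0.05;0 0 0 0.146 0 -0.006 0.05;0 0 0 0.146 0 -0.006 0;0 0 0 0.146 0 -0.006 0;0 0 0 0.146 0 -0.006 0;0 0 0 0.146 0 -0.006 0;0 0 0 0.146 0 -0.006 0;0 0 0 0.146 0 -0.006 0' 35
python3 -c "from h import *;rel(519.2,63,113,-1)"
```

```text
time_s: 2.73
ee_pos: [520.0, 64.2, 114.5]
ee_rot: [90.5, 89.9, -0.3]
force: [-0.4, 0.1, -0.7]
gripper_width: 14.1
t 2.73 pos [520.   64.2 114.5] F [-0.4  0.1 -0.7] w 14.1
rel [ 0.21 -0.   -0.07] [ 0.0015 -0.0008  0.0012]
```

```bash
python3 -m handwheel '0 0 0 0 0 0 0;0 0 0 0 0 0 0;0 0 0 0 0 0 0;0 0 0 0 0 0 0'
python3 -m handwheel '0 0 0 -0.01 0 0 0;0 0 0 -0.025 0 0 0;0 0 0 -0.04 0 0 0;0 0 0 -0.06 0 0 0;0 0 0 -0.09 0 0 0;0 0 0 -0.12 0 0 0;0 0 0 -0.135 0 0 0;0 0 0 -0.135 0 0 0;0 0 0 -0.135 0 0 0'
python3 -c "from h import *;rel(515,-228,225,4)"
```

```text
time_s: 3.07
ee_pos: [519.9, 64.2, 114.4]
ee_rot: [94.7, 90.0, 3.9]
force: [-1.2, 0.2, 5.9]
gripper_width: 11.8
time_s: 3.82
ee_pos: [519.7, 64.1, 249.0]
ee_rot: [85.1, 90.0, -5.7]
force: [-0.4, -0.3, -1.9]
gripper_width: 12.0
t 3.82 pos [519.7  64.1 249. ] F [-0.4 -0.3 -1.9] w 12.0
rel [-4.8   0.01 -0.05] [ 0.0241 -0.0007  0.2921]
```

The flap is held at 12 mm with its weight carried. I'll cross-check the bay in the scene picture already taken, and take a wrist frame of the flap in hand.

Run:
```python
from h import *
s=cv2.imread("pics/scene_raw.png")
a=cv2.resize(s[135:210,222:312],None,fx=6,fy=6,interpolation=cv2.INTER_CUBIC)
np.save("T2.npy",toolT(env.state()))
w=env.grab_frame("wrist")[...,::-1];cv2.imwrite("pics/w2.png",w)
b=w[40:320,170:410]
o=np.zeros((450,800,3),np.uint8);o[:450,:540]=a;b=cv2.resize(b,(258,301));o[:301,542:]=b
cv2.imwrite("pics/crop2.png",o)
```

```text
(no output)
```

View pics/crop2.png

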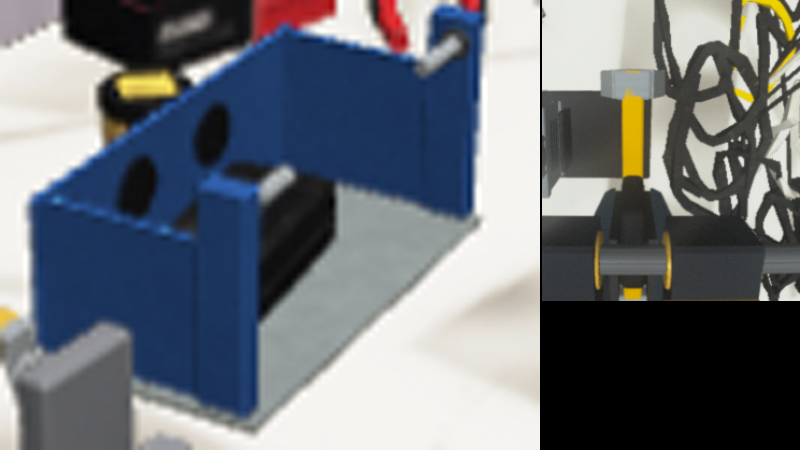

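The left panel (×6, offset 222,135) shows the near pin's free end at (291,175) and the far pin's free end at (423,68). On the right, the flap hangs straight in the jaws with its +y header end at raw px (254,105).

Run:
```python
from h import *
p=cast("scene",np.array([[291,175],[423,68]])/6+[222,135],90);d=p[0]-p[1]
print("scene pin ends",p.round(1).tolist(),p.mean(0).round(1),np.linalg.norm(d).round(1),"yaw",np.degrees(np.arctan2(-d[0],d[1])).round(2))
T=np.load("T2.npy")
print("header end",cast("wrist",[[253.7,105.1]],T[2,3]-27+16,T),T[:3,3])
# header bearing in the hand
print("hdr line",cast("wrist",[[254,110],[253.5,200]],T[2,3]-11,T).round(1))
```

```text
scene pin ends [[507.0, -166.1, 90.0], [516.7, -280.6, 90.0]] [ 511.8 -223.3   90. ] 115.0 yaw 4.82
header end [[520.32504396 142.91330402 238.0339249 ]] [519.71737527  64.10535314 249.0339249 ]
hdr line [[520.5 140.2 238. ]
 [519.4  87.  238. ]]
```

Both views agree within about 5 mm: the bay is at about (513.3,−225.7) with yaw 4.3°, and the pin-end spacing is 115 against 116 expected. I'll carry the flap over at this height.

```bash
python3 -m handwheel '0 0 0 0 0 0.01 0;0 0 0 0 0 0.035 0;-1 0 0 0 -0.001 0.065 0;-2 0 0 0 -0.002 0.1 0;-3 0 0 0 -0.003 0.135 0;-4 0 0 0 -0.004 0.17 0;-5 0 0 0 -0.005 0.205 0;-5 0 0 0 -0.006 0.24 0;-5 0 0 0 -0.006 0.265 0;-5 0 0 0 -0.006 0.28 0;-5 0 0 0 -0.006 0.29 0;-5 0 0 0 -0.006 0.29 0'
python3 - <<'E'
from h import *
rel(513.5,-226.5,150,4.3)
np.save("T3.npy",toolT(env.state()))
w=env.grab_frame("wrist")[...,::-1];t=env.grab_frame("top")[...,::-1]
cv2.imwrite("pics/t3.png",t)
o=np.zeros((384,800,3),np.uint8);o[:,:512]=w;b=cv2.resize(t[120:240,260:356],(288,360),interpolation=cv2.INTER_CUBIC);o[:360,512:]=b
cv2.imwrite("pics/v3.png",o)
E
```

```text
time_s: 4.87
ee_pos: [508.8, -227.7, 247.2]
ee_rot: [-102.3, 89.8, 171.8]
force: [0.2, 0.2, -0.9]
gripper_width: 11.8
t 4.87 pos [ 508.8 -227.7  247.2] F [ 0.2  0.2 -0.9] w 11.8
rel [-0.24 -0.04  0.16] [ 0.0972  0.0051 -0.0008]
```

View pics/v3.png

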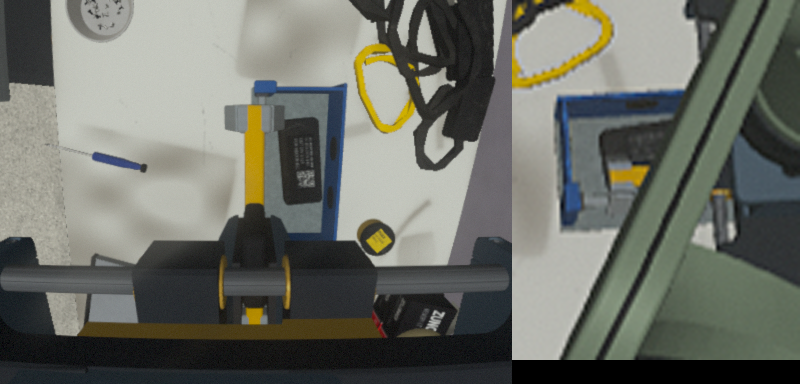

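The wrist view shows the flap square in the jaws with the left post top at about px (265,86), just past the left knuckle. I'll check the post position by ray at z 102.

Run:
```python
from h import *
T=np.load("T3.npy")
print("post L corners",cast("wrist",[[254,83],[277,82],[265,86]],102,T).round(1).tolist())
w=cv2.imread("pics/v3.png")[:,:512]
m=cv2.inRange(cv2.cvtColor(w,cv2.COLOR_BGR2HSV),(100,130,40),(125,255,255))[70:100]
for r in range(76,98,3):
    c=np.flatnonzero(m[r-70]);c=c[(c>240)&(c<360)];print(r,c.min() if len(c) else None,c.max() if len(c) else None)
print("right wall outer",cast("wrist",[[346,85],[336,235]],76,T).round(1).tolist())
print("header",cast("wrist",[[254.5,106],[254.5,200]],T[2,3]-11,T).round(1).tolist())
```

```text
post L corners [[500.7, -126.7, 102.0], [522.8, -124.2, 102.0], [511.5, -128.8, 102.0]]
76 None None
79 None None
82 255 275
85 255 345
88 255 345
91 255 345
94 343 345
97 343 345
right wall outer [[597.1, -119.2, 76.0], [609.8, -288.1, 76.0]]
header [[503.2, -149.6, 236.2], [507.1, -204.8, 236.2]]
```

```bash
python3 -m handwheel '0 0 0 0.01 0.003 -0.001 0;0 0 0 0.03 0.007 -0.001 0;0 0 0 0.055 0.007 -0.001 0;0 0 0 0.075 0.007 -0.001 0;0 0 0 0.09 0.007 -0.001 0;0 0 0 0.095 0.007 -0.001 0;0 0 0 0.095 0.007 -0.001 0;0 0 0 0.095 0.007 -0.001 0'
python3 - <<'E'
from h import *
rel(516,-226.5,117,4.3)
np.save("T4.npy",toolT(env.state()))
w=env.grab_frame("wrist")[...,::-1];s=env.grab_frame("scene")[...,::-1]
cv2.imwrite("pics/w4.png",w);cv2.imwrite("pics/s4.png",s)
o=np.zeros((600,800,3),np.uint8)
o[:450,:360]=cv2.resize(w[50:200,200:320],(360,450),interpolation=cv2.INTER_CUBIC)
o[:450,362:798]=cv2.resize(s[125:215,222:309],(436,450),interpolation=cv2.INTER_CUBIC)
cv2.imwrite("pics/v4.png",o[:450])
E
```

```text
time_s: 5.63
ee_pos: [517.1, -223.6, 154.2]
ee_rot: [70.1, 90.0, -15.6]
force: [-0.9, -0.0, -0.9]
gripper_width: 12.0
t 5.63 pos [ 517.1 -223.6  154.2] F [-0.9 -0.  -0.9] w 12.0
rel [-0.04  0.01 -0.03] [ 0.0372 -0.0013  0.0028]
```

View pics/v4.png

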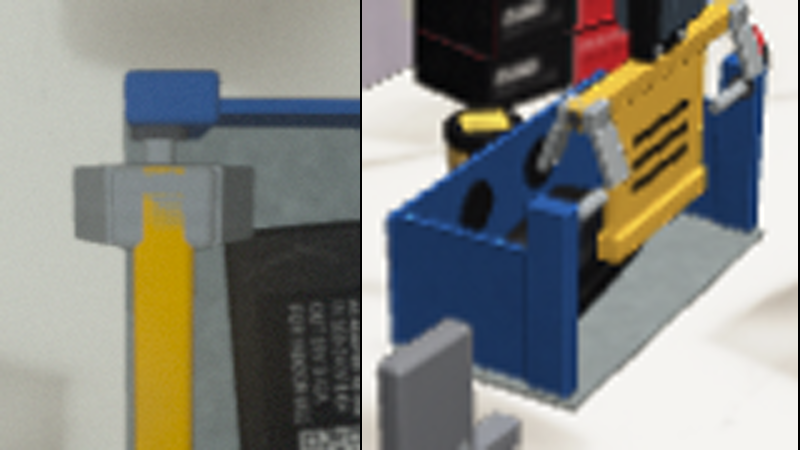

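The wrist crop shows the left pin (col 158) centred under the knuckle mouth (cols 75–253), about 1 mm off. The scene crop shows both mouths over their pins. I'll lower it slowly.

```bash
python3 -m handwheel '0 0 0 0.005 -0.001 0.001 0;0 0 0 0.010 -0.001 0.001 0;0 0 0 0.015 -0.001 0.001 0;0 0 0 0.019 -0.001 0.001 0;0 0 0 0.023 -0.001 0.001 0;0 0 0 0.027 -0.001 0.001 0;0 0 0 0.030 -0.001 0.001 0;0 0 0 0.032 -0.001 0.001 0;0 0 0 0.032 -0.001 0.001 0;0 0 0 0.032 -0.001 0.001 0'
python3 -c "from h import *;rel(516,-224,117,4.3)"
```

```text
time_s: 6.57
ee_pos: [515.7, -225.4, 121.9]
ee_rot: [4.3, 90.0, -81.5]
force: [-0.5, 0.1, -0.8]
gripper_width: 11.8
t 6.57 pos [ 515.7 -225.4  121.9] F [-0.5  0.1 -0.8] w 11.8
rel [-0.1  0.  -0. ] [ 0.0049  0.0004 -0.0013]
```

```bash
python3 -m handwheel '0 0 0 0.001 0 0 0;0 0 0 0.002 0 0 0;0 0 0 0.003 0 0 0;0 0 0 0.003 0 0 0;0 0 0 0.003 0 0 0'
python3 -m handwheel '0 0 0 0.001 0 0 0;0 0 0 0.002 0 0 0;0 0 0 0.002 0 0 0;0 0 0 0.002 0 0 0'
python3 - <<'E'
from h import *
np.save("T5.npy",toolT(env.state()))
w=env.grab_frame("wrist")[...,::-1];s=env.grab_frame("scene")[...,::-1]
o=np.zeros((450,800,3),np.uint8)
o[:,:360]=cv2.resize(w[50:200,200:320],(360,450),interpolation=cv2.INTER_CUBIC)
o[:,362:798]=cv2.resize(s[125:215,222:309],(436,450),interpolation=cv2.INTER_CUBIC)
cv2.imwrite("pics/v5.png",o)
E
```

```text
time_s: 6.98
ee_pos: [515.6, -225.3, 118.9]
ee_rot: [-64.7, 90.0, -150.5]
force: [0.1, -0.5, -1.4]
gripper_width: 11.8
time_s: 7.32
ee_pos: [515.9, -225.4, 118.3]
ee_rot: [57.2, 89.9, -28.6]
force: [-2.0, 1.3, 6.3]
gripper_width: 11.8
```

View pics/v5.png

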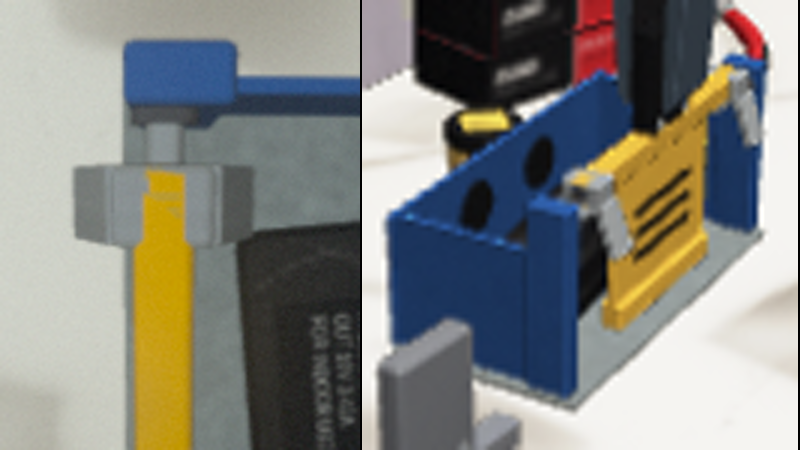

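Both knuckles are down over their pins, and contact shows as about +6 N. I'll release and rise straight up.

```bash
python3 -m handwheel '0 0 0 0 0 0 0.04;0 0 0 0 0 0 0.04;0 0 0 0 0 0 0.04;0 0 0 0 0 0 0.04;0 0 0 0 0 0 0.04;0 0 0 -0.02 0 0 0.04;0 0 0 -0.05 0 0 0.04;0 0 0 -0.08 0 0 0.04;0 0 0 -0.11 0 0 0.04;0 0 0 -0.14 0 0 0.04;0 0 0 -0.14 0 -0.03 0.04;0 0 0 -0.14 0 -0.06 0.04'
python3 -m handwheel '0 0 0 0 -0.04 -0.03 0.04;0 0 0 0 -0.08 -0.06 0.04;0 0 0 0 -0.12 -0.09 0.04;0 0 0 0 -0.16 -0.12 0.04;0 0 0 0 -0.16 -0.12 0.04;0 0 0 0 -0.16 -0.12 0.04;0 0 0 0 -0.16 -0.12 0.04;0 0 0 0 -0.16 -0.12 0.04;0 0 0 0 -0.16 -0.12 0.04;0 0 0 0 -0.16 -0.12 0.04'
python3 - <<'E'
from h import *
t=env.grab_frame("top")[...,::-1];s=env.grab_frame("scene")[...,::-1]
cv2.imwrite("pics/t6.png",t);cv2.imwrite("pics/s6.png",s)
o=np.zeros((560,800,3),np.uint8)
a=cv2.resize(t[145:235,165:365],(800,360),interpolation=cv2.INTER_CUBIC);o[:200,:]=a[:200]
o[202:560,:]=cv2.resize(s[125:285,165:315],(382,358),interpolation=cv2.INTER_CUBIC)[:, :382] if 0 else 0
o[202:560,:382]=cv2.resize(s[125:275,165:325],(382,358),interpolation=cv2.INTER_CUBIC)
o[202:560,384:800]=cv2.resize(s[125:215,222:312],(416,358),interpolation=cv2.INTER_CUBIC)
cv2.imwrite("pics/v6.png",o)
E
```

```text
time_s: 8.42
ee_pos: [512.3, -166.1, 259.0]
ee_rot: [66.3, 89.7, -19.7]
force: [-0.9, 0.9, -1.0]
gripper_width: 39.6
time_s: 9.25
ee_pos: [344.0, -58.1, 256.8]
ee_rot: [-76.0, 90.0, -161.9]
force: [-0.3, 0.0, -0.6]
gripper_width: 40.2
```

View pics/v6.png

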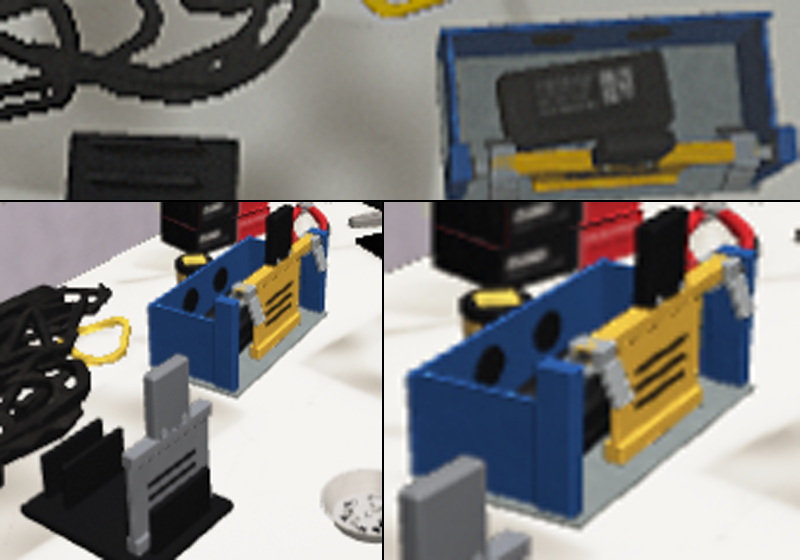

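The flap hangs on both pins between the posts, header ends at crop (488,163) and (757,150), and the blank stands untouched. I'll do a numeric check, confirm it's at rest, and hand in.

```bash
python3 -m handwheel '0 0 0 0 0 0 0.04;0 0 0 0 0 0 0.04;0 0 0 0 0 0 0.04;0 0 0 0 0 0 0.04;0 0 0 0 0 0 0.04;0 0 0 0 0 0 0.04'
python3 - <<'E'
from h import *
p=cast("top",np.array([[488,162],[757,150]])/4+[165,145],106);d=p[0]-p[1]
print("header mid",p.mean(0).round(1),"len",np.linalg.norm(d).round(1),"yaw",np.degrees(np.arctan2(-d[0],d[1])).round(2))
p=cast("top",np.array([[633,145]])/4+[165,145],158);print("tab top",p.round(1))
t=env.grab_frame("top")[...,::-1];a=cv2.imread("pics/t6.png")
print("change",np.abs(t[145:200,270:370].astype(int)-a[145:200,270:370]).mean())
t0=cv2.imread("pics/top_raw.png")
print("blank change",np.abs(t[208:228,170:228].astype(int)-t0[208:228,170:228]).mean())
print(env.state()['force'].round(1),env.job_done())
E
```

```text
time_s: 9.85
ee_pos: [342.9, -57.5, 256.9]
ee_rot: [26.4, 90.0, -59.4]
force: [-0.3, 0.4, -0.2]
gripper_width: 40.0
header mid [ 515.1 -225.3  106. ] len 156.1 yaw 3.41
tab top [[ 512.5 -222.5  158. ]]
change 1.4230909090909092
blank change 21.57528735632184
the job is handed in; nothing more can be done
[-0.4 -0.   0.3] None
```

The flap is hanging on both hinge pins of the blue bay, and I handed the job in at about 9.9 s. I pinched it by the tab, lifted it out of the rack and carried it to the bay. I lowered it until the wrist force rose to about 6 N, then let go and moved the arm clear.

| Last check | Flap | Bay |
|---|---|---|
| Middle of header or hinge line, from the top camera (mm) | (515.1, −225.3) | (514.8, −227.9) |
| Yaw (degrees) | 3.4 | about 4 |
| Header length (mm) | 156.1 measured | 156 given |

The top camera's tab-top point, (512.5, −222.5), is about 3 mm off the header's middle in x and y. That is within what I'd expect from reading pixels and from the calibration. Two pictures 0.6 s apart show almost no change, so the flap is at rest, and the robot touches nothing.

- **Blank check disagreed:** the top-camera comparison of the blank's area with the first picture came out high (21.6). The parked arm probably covers that spot, but I didn't confirm it. The scene picture taken after release shows the blank upright in its slot, but I didn't measure its position.
- **Bay position:** the scene camera put the hinge line about 3–5 mm away from the top camera's position. I settled it with the close wrist view, which showed the left pin within about 1 mm of the centre of its knuckle.

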